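# Vent and open the steam cleaner's pressure cap

## Robot

A 7-joint arm with a two-finger parallel gripper is mounted at the origin on a cart in front of the work surface, level with it; the furniture and walls round the work are solid. World frame = base frame: x ahead of the robot, y to its left, z up, the work surface at z = 0. Lengths are in m, angles in rad, forces in N, time in s.
With the tool pointing down it reaches from about 0.425 to 1.025 m from the base axis. Payload 3.6 kg.
Tool frame: the origin (TCP) lies on the centre line of the jaws, within the pads' length; the fingertips stand 14 mm ahead of it and the grasp point (between the pads) lies 5 mm behind it (tips_ahead is the distance from the TCP to the fingertips, in m); z points along the fingers, y is the direction in which the jaws open and shut (so a half turn about z gives the same grasp; the last joint's range is limited). The gripper opens to 85 mm and grips with 20 to 120 N. Pads are 22 mm wide; open, the fingers measure 114 mm over their backs; the gripper's body (76 mm by 85 mm) begins 54 mm behind the grasp point. The pads swing forward as they close: fully open they stand 13 mm farther back than shut.
Start: joints at [1.216, 0.591, 0.048, 1.609, -0.033, 0.943, -0.034], TCP at [0.188, -0.7, 0.245] pointing down, gripper open.
Joint ranges: [-2.69, 2.69], [-0.47, 2.24], [-1.27, 1.36], [0.19, 2.51], [-1.53, 4.68], [0.08, 2.07], [-3.09, 3.09]. Speed limits (rad/s): [2.57, 2.57, 3.14, 3.14, 3.14, 3.14, 3.14].

## Interface

Orientations are given as a rotation vector (axis times angle).
In Python, from workcell import * gives the robot as it stands.
- The arm moves only by the tool drive_tool, never from a script. Its arguments are lists of equal length, an entry for each row: "translation": the shift along the tool's x, y, z in mm, a list of three; "twist": the turn, a rotation vector about the tool's x, y, z in degrees, a list of three; "claw": the closure, from 0 (fully open) to 1 (shut). In form: {"translation": [[tx, ty, tz], ...], "twist": [[rx, ry, rz], ...], "claw": [claw, ...]}. A call has 1 to 8 rows; each row shifts and turns the pose as measured when the row begins, along the tool's axes as they then stand; what a row does not reach is not made up. A row lasts 1/8 s, in which the tool goes at most 62.5 mm and 10.7 degrees, less where a joint would pass 70% of its speed; a pose out of reach is approached as far as the arm can. A call with a gripper value outside its range is refused whole. The fingers move at their own pace and stop on an object; "squeeze" is the grip in N (left out, the last holds). Time passes only in rows, so rows that do not move let the fingers close. It gives the time, the measured TCP pose, the force and the opening at its end, in the units of the state.
- get_obs(): the state, without advancing time (a new reading comes with each control period).
- read_camera(name): name is "scene" or "top" or "wrist"; returns (picture, depth): 420x560x3 uint8, blue, green, red; 420x560 float32, m along the optical axis (not along the pixel's ray), 0 where there is no reading.
- calibration(name): a dict with "camera_matrix" (3x3 intrinsics, pixels), "k1" (the pictures are not rectified: a ray, as slopes to the right and down, at radius r is drawn at 1 + k1 r^2 times it, then the intrinsics apply), "eye" and "rotation" of the camera in the world. Camera axes: x right, y down, z forward; pixel columns grow to the right and rows downward; lengths in m; the calibration is good to about 2 mm. A picture is of the moment at which its call begins: read the wrist's pose just before it. calibration takes no time and is no camera call; for the wrist camera it gives the pose at the moment of the call.
- job_done(): hands the job in, once; it reports no verdict.
The state is a dict: "time_s": time; "joints": joint angles; "qvel": joint speeds; "tau": joint torques, N m; "ee_pos": TCP position; "orientation": TCP orientation; "wrist_force": force on the tool from outside, world axes, zero at the start; "torque": the same for the moment, N m; "opening": finger opening in m.
Only numpy, scipy, OpenCV 4.12 (cv2) and the standard library are available. Lean on these libraries where they do the work, as an engineer would, in place of code of your own. Each camera call takes 0.05 s, during which the arm holds its last target.

## Task

Open the little steam cleaner for refilling: first press the free end of its vent leaf down to the stop and let it go, then turn the pressure cap anticlockwise to its first stop and pause there for a moment, push it down, and while it is down turn it on past the stop until it is released. Lift the cap off and set it down gently, right way up, on the middle of the slate tile.

Things in the scene. Friction and masses are not known exactly. Their poses are not given: they have to be found in the camera images.
- steam_tank: Steam cleaner, a grey rounded box 116 mm (x) by 186 mm (y), aluminium top 85 mm above the bench, fixed. Origin: centre of its underside. Its -x side, with a round gauge and a small nozzle, faces roughly towards the robot. The capped neck stands on the top at own (0, -40 mm), the vent leaf at own y = +60 mm. A shelf hangs over the bench beyond x = 0.64 m, 0.52 m up: keep the wrist clear of it.
- cap_grip (a point): Black round cap, loose, 0.15 kg, 59 mm across, 52 mm high: ribbed skirt 26 mm high, flat on top, and across it an upright bar to grip, 48 long, 12 wide, 26 high. Point: centre of the bar on the cap's axis, 39 mm above the skirt's lower rim; x along the bar, z up. Locked, it is 139 mm above the bench, bar within 0.15 rad of the tank's x. Standing on the tile it is 47 mm above the bench.
- neck_top (a point): Centre of the neck's rim (cap's axis), axes as the tank's. Cap angles are from tank x, anticlockwise from above. Two pins in the skirt run under the lip (50 mm across): light turning from locked to the first stop at 0.52 rad; a tooth there is passed only pushed down. Pins stand free in the notches from 0.95 to 1.26 rad (second stop); only there can the cap be lifted, clear 30 mm above locked.
- seal_plate (a point): Centre of the underside of the sprung rubber seal plate hidden inside the cap, which bears on the neck's rim and pushes the cap up: 5 N when locked, about 10 N pushed down 8 mm. At least 6.5 mm down passes the tooth; 9.5 mm is the bottom. Released in the notches, the cap rises by itself about 6 mm. Off the neck the plate stays inside the skirt.
- vent_tip (a point): Centre of the top of a brass pad, 16 mm in diameter, on the free end of the vent leaf: a steel strip spring 12 mm wide along the tank's x axis, clamped at its +x end, pad 52 mm from the clamp (top 124 mm above the bench). At rest the point is 117 mm above the bench; pressed straight down about 8 mm it meets its stop (about 4.5 N); it springs back when let go.
- vent_leaf (a joint): Bending angle of the vent leaf: 0 at rest, 0.16 rad at the stop.
- slate_tile: Square dark slate tile 106 by 106 mm, 8 mm thick, lying fixed on the bench. Origin: centre of its underside.

How it is judged:
By the outcome, as a careful person would: the job done as asked, in the order asked, and still so for the second after the job is handed in, with the robot touching nothing.
It also fails if it takes over 58 s, if anything falls off the work surface, if the arm or the gripper's body presses on something with over 40 N, if the wrist force passes 120 N, or if a joint passes its speed limit or range.

## Working session

There is one attempt and no reset: what is moved stays moved. The work goes in short steps, Python scripts to look and compute and a tool call to move; the robot and the scene stay as the last step left them, time stands still between calls to the robot, and variables do not carry over. Pictures are saved under pics/ and viewed, and the job is handed in when it is done.

Besides the shell and the picture viewer there is one more tool, called after "Request:" as name(argument=value, ...) on one line, values as JSON. drive_tool: Moves the arm, as the interface text tells. Its arguments: {"type":"object","properties":{"translation":{"type":"array","items":{"type":"array","items":{"type":"number"}}},"twist":{"type":"array","items":{"type":"array","items":{"type":"number"}}},"claw":{"type":"array","items":{"type":"number"}},"squeeze":{"type":"number"}},"required":["translation","twist","claw"]}

```bash
ls; mkdir -p pics
python3 - <<'E'
from workcell import *
import cv2, numpy as np
o=get_obs(); print(o)
for n in("scene","top"):
    p,d=read_camera(n); cv2.imwrite(f"pics/{n}0.png",p); np.save(f"{n}0.npy",d)
    c=calibration(n); print(n,c)
E
```

```text
pics
{'time_s': 0.0, 'joints': array([ 1.21548631,  0.59209663,  0.04828477,  1.60983087, -0.03332082,
        0.94274531, -0.03372393]), 'qvel': array([ 0.00134793,  0.00030146,  0.000597  ,  0.00035494,  0.00058509,
       -0.00021221, -0.0008277 ]), 'tau': array([-7.26972503e-04, -5.48697567e+01,  1.54676568e+00, -1.98127180e+01,
        9.48404399e-03,  8.89058167e-03,  6.59241728e-07]), 'ee_pos': array([ 0.18746288, -0.69950445,  0.24415356]), 'orientation': array([-3.11248067e+00, -4.09872377e-01,  6.23550835e-04]), 'wrist_force': array([ 0.13021085,  0.1066276 , -0.36099761]), 'torque': array([ 0.00728861,  0.02912984, -0.03604529]), 'opening': 0.08527829652781432}
scene {'camera_matrix': array([[389.37528174,   0.        , 279.28102894],
       [  0.        , 389.37528174, 207.35317873],
       [  0.        ,   0.        ,   1.        ]]), 'k1': -0.1132518721760104, 'eye': array([0.11185436, 0.60069715, 0.73960611]), 'rotation': array([-0.78481819,  2.62234213, -1.02396582])}
top {'camera_matrix': array([[421.52212592,   0.        , 282.12862895],
       [  0.        , 421.52212592, 205.02965979],
       [  0.        ,   0.        ,   1.        ]]), 'k1': -0.059281680032996734, 'eye': array([0.37652724, 0.13462277, 0.95194544]), 'rotation': array([-2.19016451,  2.13186312, -0.10270155])}
```

View pics/scene0.png

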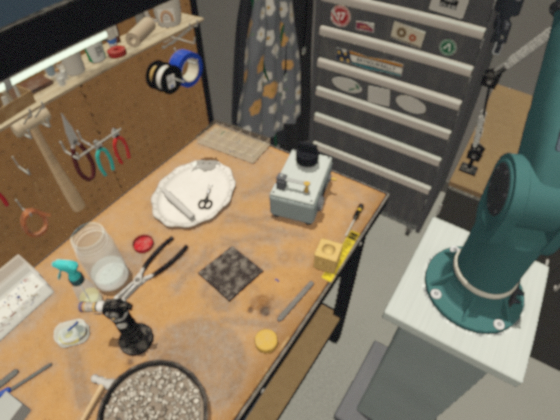

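View pics/top0.png

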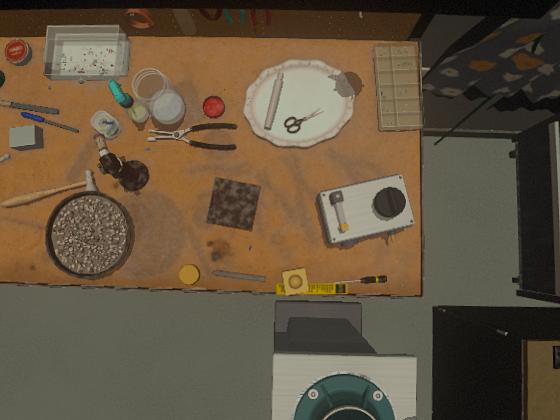

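The top view shows the tank at about (366,208), the black cap at (389,204), the vent clamp at (336,196) with its pad at about (343,228), and the tile at (234,203).

```bash
cat > h.py <<'E'
import numpy as np, cv2
from scipy.spatial.transform import Rotation as R
def cal(c):
    return c["camera_matrix"],np.array([c["k1"],0,0,0,0]),np.array(c["eye"]),R.from_rotvec(c["rotation"]).as_matrix()
def rays(c,uv):
    K,D,e,Rm=cal(c)
    n=cv2.undistortPoints(np.array(uv,float).reshape(-1,1,2),K,D).reshape(-1,2)
    return e,(Rm@np.c_[n,np.ones(len(n))].T).T
def onplane(c,uv,z):
    e,d=rays(c,uv); t=(z-e[2])/d[:,2]; return e+d*t[:,None]
def pts(c,depth,uv):
    e,d=rays(c,uv); u=np.array(uv).astype(int); z=depth[u[:,1],u[:,0]]; return e+d*z[:,None]
def proj(c,P):
    K,D,e,Rm=cal(c); pc=(np.atleast_2d(P)-e)@Rm
    return cv2.projectPoints(pc,np.zeros(3),np.zeros(3),K,D)[0].reshape(-1,2)
E
python3 - <<'E'
from workcell import *
from h import *
c=calibration("top"); p=cv2.imread("pics/top0.png"); d=np.load("top0.npy")
x=p[165:255,305:425]; cv2.imwrite("pics/topcrop.png",cv2.resize(x,None,fx=6,fy=6,interpolation=cv2.INTER_CUBIC))
x=p[165:245,190:280]; cv2.imwrite("pics/tilecrop.png",cv2.resize(x,None,fx=6,fy=6,interpolation=cv2.INTER_CUBIC))
for uv in [(389,204),(342,228),(370,230),(234,203),(234,240),(336,197)]: print(uv,pts(c,d,[uv]))
# tile
hsv=cv2.cvtColor(p,cv2.COLOR_BGR2HSV)
m=(d>0).astype(np.uint8)
g=p.max(2); t=np.zeros_like(g); t[165:245,195:275]=(cv2.GaussianBlur(g,(5,5),0)[165:245,195:275]<95)*255
t=cv2.morphologyEx(t,cv2.MORPH_CLOSE,np.ones((7,7)))
cs=max(cv2.findContours(t,0,1)[0],key=cv2.contourArea); rb=cv2.minAreaRect(cs); print(rb)
P=onplane(c,cv2.boxPoints(rb),.008); print(P,P.mean(0),np.linalg.norm(np.diff(P,axis=0),axis=1))
s=cv2.imread("pics/scene0.png"); cv2.imwrite("pics/scrop.png",cv2.resize(s[135:225,260:350],None,fx=6,fy=6,interpolation=cv2.INTER_CUBIC))
E
```

```text
(389, 204) [[ 0.47161419 -0.0639819   0.13198331]]
(342, 228) [[0.42302853 0.02575054 0.11735389]]
(370, 230) [[ 0.4222381  -0.036306    0.08441348]]
(234, 203) [[0.47907669 0.25575302 0.00746893]]
(234, 240) [[ 0.39600208  0.25385056 -0.00344061]]
(336, 197) [[0.48421632 0.03881328 0.11997635]]
((233.0961456298828, 204.01922607421875), (46.0872917175293, 45.498939514160156), 11.309932708740234)
[[0.43478068 0.3171377  0.008     ]
 [0.53694137 0.30151058 0.008     ]
 [0.51877402 0.19785956 0.008     ]
 [0.4173049  0.21452974 0.008     ]] [0.47695024 0.2577594  0.008     ] [0.10334899 0.10523111 0.10282936]
```

View pics/topcrop.png

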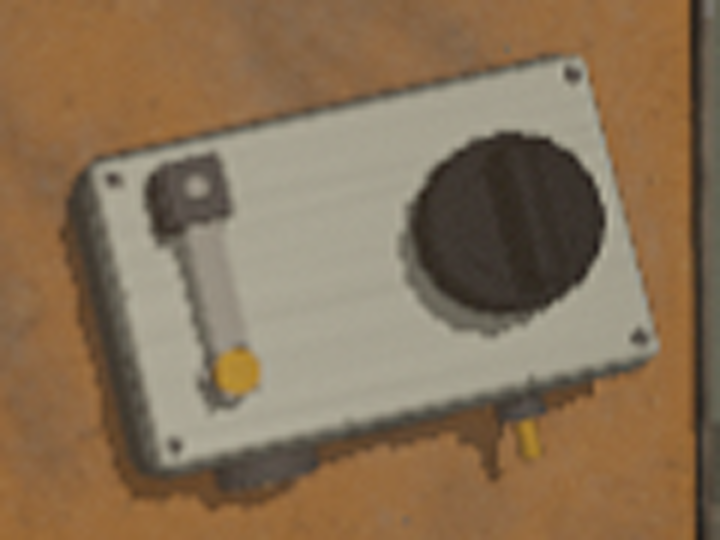

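View pics/scrop.png

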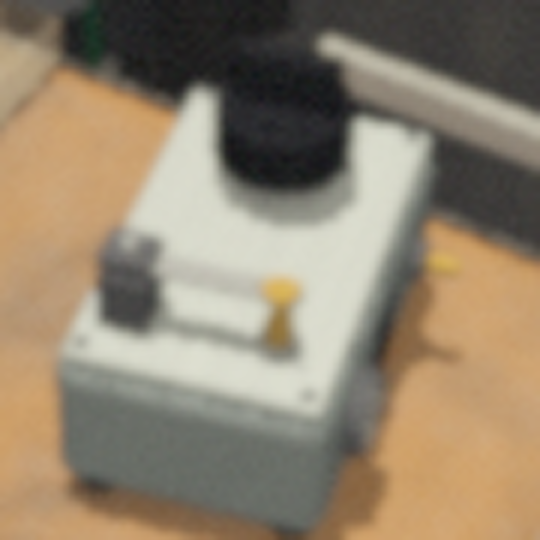

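View pics/tilecrop.png

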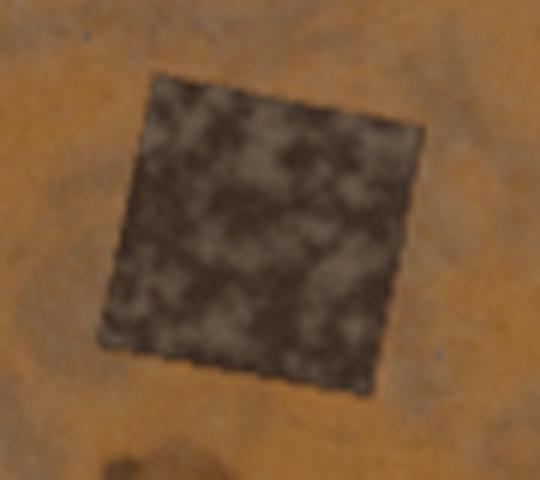

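Run:
```python
from workcell import *
from h import *
c=calibration("top"); d=np.load("top0.npy"); p=cv2.imread("pics/top0.png")
f=lambda a,o:(np.array(a,float)+.5)/6-.5+np.array(o)
t=f([(155,74),(424,128),(371,395),(100,347)],(190,165)); T=onplane(c,t,.008); print("tile",T.mean(0),T)
s=f([(114,180),(572,75),(639,338),(175,445)],(305,165)); S=onplane(c,s,.085); print("screws",S,S.mean(0))
ax=(S[0]-S[3]+S[1]-S[2]); yaw=np.arctan2(ax[1],ax[0]); ay=(S[0]-S[1]+S[3]-S[2]); print("yaw x",yaw,"from y",np.arctan2(-ay[0],ay[1]), np.linalg.norm(ax)/2,np.linalg.norm(ay)/2)
print("pad",onplane(c,f([(238,371)],(305,165)),.117))
print("capdisc",onplane(c,f([(508,222)],(305,165)),.126))
yaw=(yaw+np.arctan2(-ay[0],ay[1]))/2
M=np.array([[np.cos(yaw),-np.sin(yaw)],[np.sin(yaw),np.cos(yaw)]]); C=S.mean(0)[:2]
print("neck from tank",C+M@[0,-.04]); print("pad y rel", (onplane(c,f([(238,371)],(305,165)),.117)[0,:2]-C)@M, (onplane(c,f([(508,222)],(305,165)),.126)[0,:2]-C)@M)
# depth: bar top points
U,V=np.meshgrid(np.arange(368,412),np.arange(183,224)); uv=np.c_[U.ravel(),V.ravel()]
P=pts(c,d,uv); B=P[(P[:,2]>.146)&(P[:,2]<.158)]; print("bar top",len(B),B.mean(0)); q=B[:,:2]-B[:,:2].mean(0); w,v=np.linalg.eigh(q.T@q); print("bar yaw",np.arctan(v[1,1]/v[0,1]),np.ptp(q@v,axis=0)); 
k=P[(P[:,2]>.12)&(P[:,2]<.158)]; print("cap",k.mean(0),np.ptp(k,axis=0))
# scene cam
c2=calibration("scene"); print(np.c_[proj(c2,[[*(C+M@[0,-.04]),.126],[.423,.0257,.117]])])
f2=lambda a:(np.array(a,float)+.5)/6-.5+np.array([260,135]); print("scene pad",onplane(c2,f2([(282,285)]),.117))
```

```text
tile [0.4772001  0.25722671 0.008     ] [[0.53760215 0.30049908 0.008     ]
 [0.51949836 0.1976656  0.008     ]
 [0.41827779 0.21414625 0.008     ]
 [0.43342209 0.31659589 0.008     ]]
screws [[ 0.49311071  0.0606001   0.085     ]
 [ 0.53422239 -0.09830477  0.085     ]
 [ 0.44311557 -0.12127342  0.085     ]
 [ 0.4023331   0.03816113  0.085     ]] [ 0.46819544 -0.03020424  0.085     ]
yaw x 0.24465009662235782 from y 0.251794416609148 0.09373339091509751 0.1643522406532953
pad [[0.4263023  0.02128487 0.117     ]]
capdisc [[ 0.47712426 -0.06592567  0.126     ]]
neck from tank [ 0.47802269 -0.06897827]
pad y rel [-0.02795925  0.06020335] [-0.00012093 -0.03682024]
bar top 152 [ 0.47716919 -0.06742305  0.15117491]
bar yaw 0.26540594212380675 [0.01212585 0.04597982]
cap [ 0.47673245 -0.06574374  0.13256047] [0.0564173  0.06028747 0.03458002]
[[307.47469674 150.62208166]
 [306.91323296 183.59431577]]
scene pad [[0.42623345 0.02175659 0.117     ]]
```

Tank, pad, cap and tile are all consistent with the given sizes: screw spacing is symmetric, the pad sits at own y +60, and the bar measures 46x12 at z 0.151. I'm moving over now, with fingers shut for the vent press.

Request:
drive_tool(translation=[[47,-39,0],[47,-39,0],[47,-39,0],[47,-39,0],[47,-39,0],[47,-39,0],[47,-39,0],[47,-39,0]], twist=[[0,0,0],[0,0,0],[0,0,0],[0,0,0],[0,0,0],[0,0,0],[0,0,0],[0,0,0]], claw=[1,1,1,1,1,1,1,1], squeeze=40)

```text
time_s: 1.1
ee_pos: [0.4723, -0.297, 0.2403]
orientation: [-3.115, -0.39, 0.008]
wrist_force: [1.2, 0.4, 0.8]
opening: -0.0001
```

Request:
drive_tool(translation=[[6,-53,0],[6,-53,0],[6,-53,0],[6,-53,0],[6,-53,0],[6,-53,0],[0,0,0]], twist=[[0,0,0],[0,0,0],[0,0,0],[0,0,0],[0,0,0],[0,0,0],[0,0,0]], claw=[1,1,1,1,1,1,1])

```text
time_s: 1.98
ee_pos: [0.4289, 0.036, 0.2402]
orientation: [-3.111, -0.411, 0.002]
wrist_force: [0.3, -0.7, -0.8]
opening: 0.0
```

Run:
```python
from workcell import *
from h import *
c=calibration("wrist"); p,d=read_camera("wrist"); cv2.imwrite("pics/w1.png",p); np.save("w1.npy",d)
import pickle; pickle.dump(c,open("w1.pkl","wb")); print(c); o=get_obs(); print(o["ee_pos"],o["orientation"],o["joints"],o["wrist_force"])
print(proj(c,[[.4263,.0213,.117],[.478,-.068,.126]]))
```

```text
{'camera_matrix': array([[356.29285014,   0.        , 285.23738317],
       [  0.        , 356.29285014, 213.4765436 ],
       [  0.        ,   0.        ,   1.        ]]), 'k1': -0.04060582638940802, 'eye': array([0.50719157, 0.05519045, 0.36868295]), 'rotation': array([ 2.28019033, -1.74869454, -0.28782324])}
[0.42910946 0.0337964  0.24011382] [-3.11295952e+00 -4.05937346e-01  2.47083177e-03] [-0.08423079  0.23435934 -0.1160122   2.24470762  0.03967814  0.66584458
 -1.53979917] [ 0.9719249  -0.40270734 -0.64916883]
[[301.99716293 217.05566833]
 [444.38840991 185.34800214]]
```

View pics/w1.png

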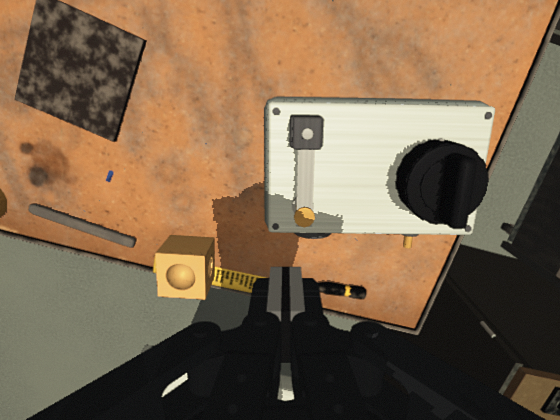

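Wrist picture: pad at (305,215), skirt top centred at about (441,182), shut fingertips at (285,270), nothing in the way.

Run:
```python
from h import *
import pickle
c=pickle.load(open("w1.pkl","rb")); p=cv2.imread("pics/w1.png"); d=np.load("w1.npy")
h=cv2.cvtColor(p,cv2.COLOR_BGR2HSV)
m=np.zeros(p.shape[:2],np.uint8); m[200:235,288:325]=cv2.inRange(h,(8,110,120),(30,255,255))[200:235,288:325]
M=cv2.moments(m,True); u=(M["m10"]/M["m00"],M["m01"]/M["m00"]); print(u,M["m00"],"pad",onplane(c,[u],.117))
U,V=np.meshgrid(np.arange(380,500),np.arange(130,240)); uv=np.c_[U.ravel(),V.ravel()]; P=pts(c,d,uv)
k=P[(P[:,2]>.121)&(P[:,2]<.130)]; 
kk=k[:,:2].astype(np.float32); (cx,cy),r=cv2.minEnclosingCircle(kk); print("skirt top",len(k),cx,cy,r,k[:,2].mean())
B=P[(P[:,2]>.147)&(P[:,2]<.158)]; print("bar",len(B),B.mean(0)); q=B[:,:2]-B[:,:2].mean(0); w,v=np.linalg.eigh(q.T@q); print(np.arctan(v[1,1]/v[0,1]),np.ptp(q@v,axis=0))
rb=cv2.minAreaRect(B[:,:2].astype(np.float32)*1000); print(rb)
S=onplane(c,[(276,112),(488,116),(468,228),(275,226)],.085); print(S,S.mean(0)); 
t=onplane(c,[(37,-2),(145,41),(116,141),(16,100)],.008); print(t,t.mean(0))
```

```text
(304.01875, 216.828125) 320.0 pad [[0.42686542 0.0198906  0.117     ]]
skirt top 3334 0.47870302200317383 -0.06993118673563004 0.030385486781597137 0.12629746261579636
bar 1360 [ 0.47906111 -0.06823308  0.15113388]
0.2587864651850951 [0.01275283 0.04701626]
((478.54962158203125, -69.49034118652344), (47.047245025634766, 12.659631729125977), 14.274543762207031)
[[ 0.49303775  0.05960208  0.085     ]
 [ 0.53392299 -0.10050851  0.085     ]
 [ 0.44351022 -0.12361424  0.085     ]
 [ 0.40232195  0.03694041  0.085     ]] [ 0.46819823 -0.03189506  0.085     ]
[[0.53275309 0.29905379 0.008     ]
 [0.52037096 0.19523823 0.008     ]
 [0.42068533 0.21027664 0.008     ]
 [0.4357909  0.31385267 0.008     ]] [0.47740007 0.25460533 0.008     ]
```

Request:
drive_tool(translation=[[-4,12,30],[0,0,35],[0,0,20],[0,0,0]], twist=[[0,0,0],[0,0,0],[0,0,0],[0,0,0]], claw=[1,1,1,1])

```text
time_s: 2.52
ee_pos: [0.43, 0.0153, 0.1534]
orientation: [3.116, 0.393, 0.001]
wrist_force: [0.1, 0.4, -0.0]
opening: 0.0004
```

Request:
drive_tool(translation=[[-1,-5,8],[0,0,6],[0,0,0]], twist=[[0,0,0],[0,0,0],[0,0,0]], claw=[1,1,1])

```text
time_s: 2.9
ee_pos: [0.4291, 0.0188, 0.1399]
orientation: [3.116, 0.388, 0.006]
wrist_force: [-0.1, 0.0, 0.1]
opening: -0.0002
```

Run:
```python
from workcell import *
from h import *
p,d=read_camera("wrist"); cv2.imwrite("pics/w2.png",p[150:350,200:420]); print(get_obs()["ee_pos"],get_obs()["wrist_force"])
```

```text
[0.42913386 0.0188576  0.14009276] [-0.26551924  0.76140351  0.30876372]
```

View pics/w2.png

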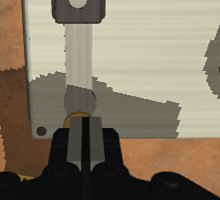

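Request:
drive_tool(translation=[[-1,-2,5],[0,0,5],[0,0,2],[0,0,0]], twist=[[0,0,0],[0,0,0],[0,0,0],[0,0,0]], claw=[1,1,1,1])

```text
time_s: 3.45
ee_pos: [0.4283, 0.0209, 0.1281]
orientation: [3.116, 0.389, 0.009]
wrist_force: [-1.1, 0.3, 2.7]
opening: 0.0
```

Request:
drive_tool(translation=[[0,0,3],[0,0,3],[0,0,0]], twist=[[0,0,0],[0,0,0],[0,0,0]], claw=[1,1,1])

```text
time_s: 3.82
ee_pos: [0.4286, 0.0209, 0.1234]
orientation: [3.116, 0.388, 0.01]
wrist_force: [-2.3, -0.0, 13.2]
opening: -0.0001
```

Force jumped to 13 N at tip height 0.109, so the leaf is at its stop. The tips_ahead value of 14 mm is also confirmed for shut fingers. Releasing straight up.

Request:
drive_tool(translation=[[0,0,-10],[0,0,-30],[0,0,-40],[0,0,0]], twist=[[0,0,0],[0,0,0],[0,0,0],[0,0,0]], claw=[1,1,1,1])

```text
time_s: 4.32
ee_pos: [0.4282, 0.0211, 0.2053]
orientation: [3.116, 0.389, 0.01]
wrist_force: [-0.1, -0.8, -0.2]
opening: 0.0002
```

Run:
```python
from workcell import *
from h import *
o=get_obs();print(o["ee_pos"],o["orientation"],o["wrist_force"])
c=calibration("scene");p,d=read_camera("scene"); cv2.imwrite("pics/s2.png",cv2.resize(p[130:230,250:350],None,fx=5,fy=5))
```

```text
[0.42823462 0.02107452 0.20532331] [3.1159152  0.38864034 0.0101661 ] [-0.08670705 -0.79309093 -0.16776421]
```

View pics/s2.png

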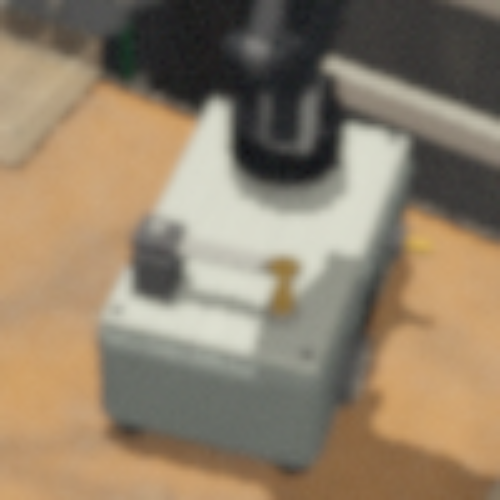

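The leaf is back at rest: pad at (283,265) in the crop, above its stop. Now to the cap.

Request:
drive_tool(translation=[[13,50,0],[13,45,0],[0,0,0],[0,0,0]], twist=[[0,0,0],[0,0,0],[0,0,0],[0,0,0]], claw=[0.5,0.5,0.5,0.5])

```text
time_s: 4.88
ee_pos: [0.4743, -0.0655, 0.2001]
orientation: [-3.116, -0.395, 0.006]
wrist_force: [0.0, 0.6, -0.2]
opening: 0.0427
```

Run:
```python
from workcell import *
from h import *
o=get_obs();print(o["ee_pos"],o["orientation"],o["opening"])
c=calibration("wrist"); p,d=read_camera("wrist"); cv2.imwrite("pics/w3.png",p)
U,V=np.meshgrid(np.arange(0,560),np.arange(0,420)); uv=np.c_[U.ravel(),V.ravel()]; P=pts(c,d,uv)
near=np.hypot(P[:,0]-.4785,P[:,1]+.0687)<.04
k=P[near&(P[:,2]>.121)&(P[:,2]<.130)]
(cx,cy),r=cv2.minEnclosingCircle(k[:,:2].astype(np.float32)); print("skirt",len(k),cx,cy,r,k[:,2].mean())
B=P[near&(P[:,2]>.147)&(P[:,2]<.158)]; print(B.mean(0),cv2.minAreaRect(B[:,:2].astype(np.float32)*1000))
R0=R.from_rotvec(o["orientation"]).as_matrix(); print(R0.T@(np.array([.4785,-.0687,.142])-o["ee_pos"])*1000, np.arctan2(R0[1,0],R0[0,0]),R0[:,2])
```

```text
[ 0.47425199 -0.06545158  0.200089  ] [-3.11624996 -0.39503704  0.00590341] 0.04269618542308041
skirt 5277 0.47846633195877075 -0.07025060057640076 0.03016672469675541 0.1264491894272669
[ 0.48076311 -0.06959425  0.15124158] ((479.21197509765625, -70.05885314941406), (47.183372497558594, 11.947677612304688), 15.324736595153809)
[ 3.51675235  4.25604821 58.07278526] 0.2521900638252677 [-3.77892829e-03 -7.77054280e-05 -9.99992857e-01]
```

View pics/w3.png

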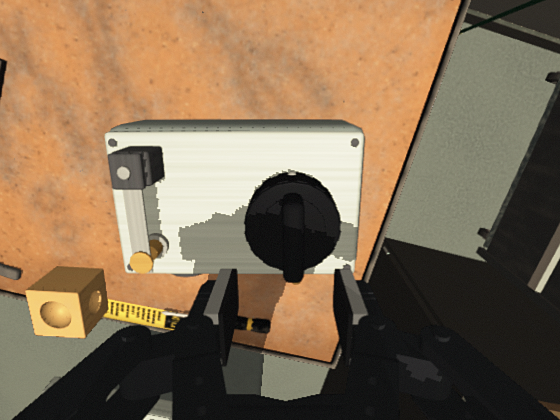

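The bar stands between the open fingers, at (293,235), and the jaws are nearly aligned with it (0.252 against 0.26 rad). Descending.

Request:
drive_tool(translation=[[3,5,20],[0,0,20],[0,0,13],[0,0,3],[0,0,0]], twist=[[0,0,-0.8],[0,0,0],[0,0,0],[0,0,0],[0,0,0]], claw=[0.5,0.5,0.5,0.5,0.5])

```text
time_s: 5.55
ee_pos: [0.4759, -0.0646, 0.1419]
orientation: [-3.11, -0.431, 0.01]
wrist_force: [-0.5, -0.3, -0.1]
opening: 0.043
```

Request:
drive_tool(translation=[[1,6,0],[0,0,0]], twist=[[0,0,0.5],[0,0,0]], claw=[0.5,0.5])

```text
time_s: 5.8
ee_pos: [0.4794, -0.0705, 0.1428]
orientation: [-3.112, -0.417, 0.006]
wrist_force: [-0.7, 0.6, 0.5]
opening: 0.0426
```

Request:
drive_tool(translation=[[-1,0,0],[0,0,0],[0,0,0],[0,0,0]], twist=[[0,0,0],[0,0,0],[0,0,0],[0,0,0]], claw=[1,1,1,1], squeeze=60)

```text
time_s: 6.3
ee_pos: [0.4785, -0.0707, 0.1435]
orientation: [-3.112, -0.416, 0.005]
wrist_force: [0.1, -0.6, 0.1]
opening: 0.0108
```

Run:
```python
from workcell import *
from h import *
o=get_obs();print(o["ee_pos"],o["orientation"],o["opening"],o["wrist_force"],o["torque"],o["joints"])
```

```text
[ 0.47847567 -0.07067051  0.1434997 ] [-3.11209264 -0.41630991  0.00463575] 0.010762226174180526 [ 0.05471884 -0.57419133  0.11687924] [ 0.01657715 -0.01747046 -0.03673852] [ 0.11044439  0.45788403 -0.07405623  2.21971099  0.06966399  0.46928469
 -1.32309559]
```

Request:
drive_tool(translation=[[0,0,0],[0,0,0],[0,0,0],[0,0,0],[0,0,0],[0,0,0]], twist=[[0,0,-5],[0,0,-5],[0,0,-5],[0,0,-5],[0,0,-4],[0,0,0]], claw=[1,1,1,1,1,1])

```text
time_s: 7.05
ee_pos: [0.4786, -0.0711, 0.1435]
orientation: [-2.951, -1.07, 0.004]
wrist_force: [-0.0, 0.9, 0.2]
opening: 0.0109
```

```bash
cat > st.py <<'E'
from workcell import *
from h import *
o=get_obs(); Rm=R.from_rotvec(o["orientation"]).as_matrix()
print("t",o["time_s"],"p",o["ee_pos"].round(4),"yaw",np.arctan2(Rm[1,0],Rm[0,0]).round(4),"capang",(np.arctan2(Rm[1,0],Rm[0,0])-.25).round(3),"z",Rm[:,2].round(4),"F",o["wrist_force"].round(2),"T",o["torque"].round(3),"op",round(o["opening"],4))
E
python3 st.py
```

```text
t 7.05 p [ 0.4786 -0.0711  0.1435] yaw 0.6958 capang 0.446 z [-0.0031  0.001  -1.    ] F [-0.01  0.88  0.2 ] T [0.079 0.08  0.041] op 0.0109
```

Request:
drive_tool(translation=[[0,0,0],[0,0,0],[0,0,0],[0,0,0]], twist=[[0,0,-2],[0,0,-2],[0,0,-1.5],[0,0,0]], claw=[1,1,1,1])

```text
time_s: 7.55
ee_pos: [0.4781, -0.0706, 0.1435]
orientation: [-2.894, -1.214, 0.005]
wrist_force: [0.2, 0.4, 0.9]
opening: 0.0106
```

```bash
python3 st.py
```

```text
t 7.55 p [ 0.4781 -0.0706  0.1435] yaw 0.7941 capang 0.544 z [-0.0042  0.0017 -1.    ] F [0.16 0.43 0.92] T [ 0.152  0.065 -0.265] op 0.0106
```

The z torque rose to -0.27 N m at a cap angle of about 0.54, which is the first stop. Pausing there.

Request:
drive_tool(translation=[[0,0,0],[0,0,0],[0,0,0],[0,0,0],[0,0,0],[0,0,0],[0,0,0],[0,0,0]], twist=[[0,0,-0.5],[0,0,0],[0,0,0],[0,0,0],[0,0,0],[0,0,0],[0,0,0],[0,0,0]], claw=[1,1,1,1,1,1,1,1])

```text
time_s: 8.55
ee_pos: [0.478, -0.0706, 0.1435]
orientation: [-2.89, -1.223, 0.005]
wrist_force: [0.7, 1.4, 1.5]
opening: 0.0108
```

```bash
python3 st.py
```

```text
t 8.55 p [ 0.478  -0.0706  0.1435] yaw 0.8009 capang 0.551 z [-0.0043  0.002  -1.    ] F [0.7  1.39 1.48] T [ 0.233  0.146 -0.347] op 0.0108
```

Request:
drive_tool(translation=[[0,0,4],[0,0,3],[0,0,2],[0,0,0]], twist=[[0,0,0],[0,0,0],[0,0,0],[0,0,0]], claw=[1,1,1,1])

```text
time_s: 9.05
ee_pos: [0.4781, -0.0706, 0.1365]
orientation: [-2.887, -1.236, 0.006]
wrist_force: [-3.3, 1.1, 8.1]
opening: 0.011
```

```bash
python3 st.py
```

```text
t 9.05 p [ 0.4781 -0.0706  0.1365] yaw 0.8089 capang 0.559 z [-4.1e-03 -6.0e-04 -1.0e+00] F [-3.34  1.05  8.11] T [0.179 0.422 0.04 ] op 0.011
```

Request:
drive_tool(translation=[[0,0,2],[0,0,0.5]], twist=[[0,0,0],[0,0,0]], claw=[1,1])

```text
time_s: 9.3
ee_pos: [0.4781, -0.0706, 0.1353]
orientation: [2.885, 1.243, -0.007]
wrist_force: [-2.3, 0.6, 8.1]
opening: 0.0106
```

```bash
python3 st.py
```

```text
t 9.3 p [ 0.4781 -0.0706  0.1353] yaw 0.8136 capang 0.564 z [-0.0039 -0.0022 -1.    ] F [-2.35  0.55  8.14] T [ 0.159  0.441 -0.029] op 0.0106
```

Request:
drive_tool(translation=[[0,0,0.4],[0,0,0.3],[0,0,0.3],[0,0,0.3]], twist=[[0,0,-5],[0,0,-5],[0,0,-4],[0,0,0]], claw=[1,1,1,1])

```text
time_s: 9.8
ee_pos: [0.4795, -0.0708, 0.1367]
orientation: [2.695, 1.606, -0.005]
wrist_force: [-3.2, 1.2, 6.3]
opening: 0.0108
```

```bash
python3 st.py
```

```text
t 9.8 p [ 0.4795 -0.0708  0.1367] yaw 1.0749 capang 0.825 z [-5.0e-04 -5.6e-03 -1.0e+00] F [-3.17  1.22  6.3 ] T [ 0.256  0.429 -0.007] op 0.0108
```

Request:
drive_tool(translation=[[0,0,1.5],[0,0,0.8],[0,0,0.8],[0,0,0.5],[0,0,0.3]], twist=[[0,0,-4],[0,0,-4],[0,0,-4],[0,0,-3],[0,0,0]], claw=[1,1,1,1,1])

```text
time_s: 10.42
ee_pos: [0.4804, -0.07, 0.1361]
orientation: [2.441, 1.965, -0.006]
wrist_force: [-1.2, 0.8, 7.5]
opening: 0.0107
```

```bash
python3 st.py
```

```text
t 10.425 p [ 0.4804 -0.07    0.1361] yaw 1.3557 capang 1.106 z [ 0.0022 -0.0087 -1.    ] F [-1.24  0.82  7.47] T [ 0.245  0.447 -0.028] op 0.0107
```

Request:
drive_tool(translation=[[0,0,-4],[0,0,-4],[0,0,-4],[0,0,-4],[0,0,0]], twist=[[0,0,0],[0,0,0],[0,0,0],[0,0,0],[0,0,0]], claw=[1,1,1,1,1])

```text
time_s: 11.05
ee_pos: [0.4802, -0.0703, 0.1527]
orientation: [2.435, 1.97, -0.007]
wrist_force: [-0.6, 0.3, -1.8]
opening: 0.0107
```

```bash
python3 st.py
```

```text
t 11.05 p [ 0.4802 -0.0703  0.1527] yaw 1.3605 capang 1.111 z [ 0.0024 -0.0099 -0.9999] F [-0.56  0.25 -1.77] T [ 0.079  0.08  -0.025] op 0.0107
```

The wrist now carries only the cap's weight (-1.8 N) at 9 mm above the locked height, so the cap is free. Lifting.

Request:
drive_tool(translation=[[0,0,-8],[0,0,-15],[0,0,-25],[0,0,-25],[0,0,0]], twist=[[0,0,0],[0,0,0],[0,0,0],[0,0,0],[0,0,0]], claw=[1,1,1,1,1])

```text
time_s: 11.68
ee_pos: [0.4805, -0.0698, 0.2302]
orientation: [2.434, 1.97, -0.005]
wrist_force: [-0.4, -0.5, -1.0]
opening: 0.0106
```

```bash
python3 st.py
python3 - <<'E'
from workcell import *
from h import *
p,d=read_camera("scene"); cv2.imwrite("pics/s3.png",cv2.resize(p[60:260,200:400],None,fx=3,fy=3))
o=get_obs(); Rm=R.from_rotvec(o["orientation"]).as_matrix()
print(Rm.T@(np.array([.477,.256,o["ee_pos"][2]])-o["ee_pos"])*1000, Rm)
E
```

```text
t 11.675 p [ 0.4805 -0.0698  0.2302] yaw 1.3609 capang 1.111 z [ 0.0039 -0.0102 -0.9999] F [-0.43 -0.45 -1.03] T [-0.024  0.034 -0.052] op 0.0106
[318.20396924 -70.46487909  -3.31360313] [[ 0.20841825  0.97803866  0.00148502]
 [ 0.97799245 -0.20839298 -0.01015509]
 [-0.0096226   0.00356884 -0.99994733]]
```

View pics/s3.png

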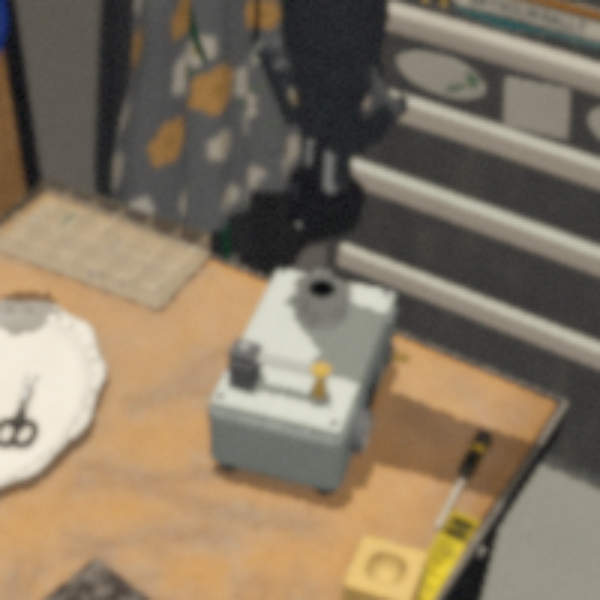

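The cap is off: the bare neck shows at (322,290) in the crop. Next, carrying it over the tile and levelling the tool by half a degree.

Request:
drive_tool(translation=[[40,-8,0],[55,-12,0],[55,-12,0],[55,-12,0],[55,-12,0],[40,-10,0],[0,0,0],[0,0,0]], twist=[[0.2,0.5,0],[0,0,0],[0,0,0],[0,0,0],[0,0,0],[0,0,0],[0,0,0],[0,0,0]], claw=[1,1,1,1,1,1,1,1])

```text
time_s: 12.72
ee_pos: [0.4752, 0.2423, 0.2201]
orientation: [-2.444, -1.967, 0.02]
wrist_force: [-1.2, 0.4, -1.7]
opening: 0.0106
```

```bash
python3 st.py
python3 - <<'E'
from workcell import *
from h import *
c=calibration("wrist"); p,d=read_camera("wrist"); cv2.imwrite("pics/w4.png",p); np.save("w4.npy",d)
c=calibration("top"); p,d=read_camera("top"); cv2.imwrite("pics/t4.png",p)
o=get_obs(); Rm=R.from_rotvec(o["orientation"]).as_matrix()
print(Rm.T@(np.array([.477,.256,o["ee_pos"][2]])-o["ee_pos"])*1000, Rm)
E
```

```text
t 12.725 p [0.4752 0.2423 0.2201] yaw 1.3552 capang 1.105 z [-0.0123 -0.0048 -0.9999] F [-1.25  0.42 -1.71] T [-0.06  -0.012  0.054] op 0.0106
[13.99284027 -1.50447612 -0.07526232] [[ 0.21515901  0.97651058 -0.01156199]
 [ 0.97655742 -0.21521794 -0.00410531]
 [-0.00649723 -0.01040765 -0.99992473]]
```

View pics/w4.png

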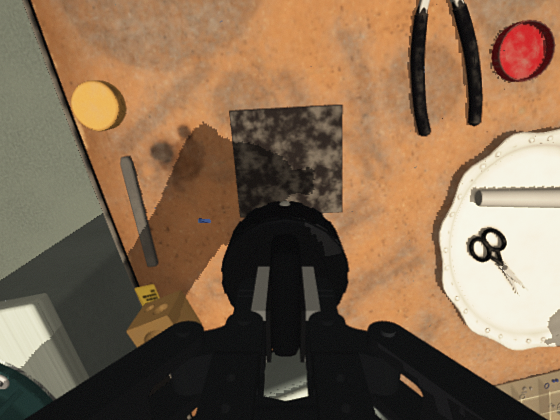

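View pics/t4.png

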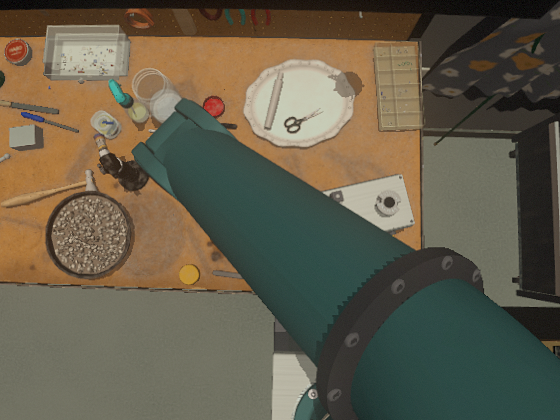

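Wrist view: the cap is upright in the jaws, the tile's corners are at (230,111), (342,105) and (343,212), and its near edge is partly hidden.

Run:
```python
from workcell import *
from h import *
c=calibration("wrist"); d=np.load("w4.npy"); o=get_obs(); Rm=R.from_rotvec(o["orientation"]).as_matrix()
t=onplane(c,[(230,111),(342,105),(343,212)],.008); print(t,"tile c",(t[0]+t[2])/2)
U,V=np.meshgrid(np.arange(215,355),np.arange(195,330)); uv=np.c_[U.ravel(),V.ravel()]; P=pts(c,d,uv)
L=(P-o["ee_pos"])@Rm*1000
k=L[(np.hypot(L[:,0],L[:,1])<38)&(L[:,2]>5)&(L[:,2]<60)]
hh=np.histogram(k[:,2],bins=np.arange(5,60,1.)); print(hh[0])
s=k[(abs(k[:,2]-np.arange(5,60,1.)[hh[0].argmax()]-.5)<2.5)]; print(len(s),s[:,2].mean()); print(cv2.minEnclosingCircle(s[:,:2].astype(np.float32)))
x=s[:,:2]; hull=cv2.convexHull(x.astype(np.float32))[:,0]; hull=hull[hull[:,0]>-5]
A=np.c_[2*hull,np.ones(len(hull))]; sol=np.linalg.lstsq(A,(hull**2).sum(1),rcond=None)[0]; print(sol[:2],np.sqrt(sol[2]+sol[0]**2+sol[1]**2))
```

```text
[[0.43729332 0.31637838 0.008     ]
 [0.53917485 0.29933175 0.008     ]
 [0.52276985 0.19691138 0.008     ]] tile c [0.48003158 0.25664488 0.008     ]
[  79   83   61   58   47   37   40   18   12   76  597 1360 2272  778
  271   89   82   76   82   75   73   70   69   65   65   63   51   65
   66   58   59   65   65   69   48   50   50   50   14    3    0    0
    0    0    0    0    0    0    0    0    0    0    0    0]
5278 17.263684180169783
((-0.5160475373268127, -0.3989563584327698), 30.193025588989258)
[-0.39698795 -0.21950714] 29.798476123411955
```

Request:
drive_tool(translation=[[14,0,5],[0,0,30],[0,0,40],[0,0,40],[0,0,20],[0,0,0],[0,0,0]], twist=[[-0.6,0.4,0],[0,0,0],[0,0,0],[0,0,0],[0,0,0],[0,0,0],[0,0,0]], claw=[1,1,1,1,1,1,1])

```text
time_s: 13.7
ee_pos: [0.4837, 0.2553, 0.0819]
orientation: [2.457, 1.955, 0.014]
wrist_force: [-0.6, 0.1, -0.8]
opening: 0.0109
```

```bash
python3 st.py
python3 - <<'E'
from workcell import *
from h import *
o=get_obs(); Rm=R.from_rotvec(o["orientation"]).as_matrix()
z=Rm[:,2]; print(Rm.T@(np.array([.478,.2565,.0513])-o["ee_pos"])*1000, "level deg",np.degrees(Rm.T@[-z[1],z[0],0]))
E
```

```text
t 13.7 p [0.4837 0.2553 0.0819] yaw 1.3439 capang 1.094 z [ 0.0078  0.0041 -1.    ] F [-0.59  0.15 -0.84] T [ 0.029  0.046 -0.021] op 0.0109
[-0.25339518 -6.05254219 30.54860541] level deg [ 3.83945435e-01 -3.29051833e-01 -7.02923894e-21]
```

Request:
drive_tool(translation=[[0,-6,6],[0,0,10],[0,0,5],[0,0,0]], twist=[[0.4,-0.3,0],[0,0,0],[0,0,0],[0,0,0]], claw=[1,1,1,1])

```text
time_s: 14.2
ee_pos: [0.479, 0.2576, 0.0617]
orientation: [-2.459, -1.954, -0.007]
wrist_force: [0.1, 0.1, -1.9]
opening: 0.0108
```

```bash
cat > tg.py <<'E'
from workcell import *
from h import *
o=get_obs(); Rm=R.from_rotvec(o["orientation"]).as_matrix()
z=Rm[:,2]; print(Rm.T@(np.array([.478,.2565,.0513])-o["ee_pos"])*1000, "level deg",np.degrees(Rm.T@[-z[1],z[0],0]))
E
python3 st.py; python3 tg.py
```

```text
t 14.2 p [0.479  0.2576 0.0617] yaw 1.3431 capang 1.093 z [ 0.0033  0.003  -1.    ] F [ 0.13  0.09 -1.94] T [ 0.004 -0.037  0.023] op 0.0108
[-1.34466594 -0.798859   10.43240017] level deg [ 1.46331483e-01 -2.08250225e-01  4.47398292e-20]
```

Request:
drive_tool(translation=[[-1,-1,3],[0,0,3],[0,0,2],[0,0,0]], twist=[[0,0,0],[0,0,0],[0,0,0],[0,0,0]], claw=[1,1,1,1])

```text
time_s: 14.7
ee_pos: [0.4781, 0.2569, 0.0534]
orientation: [-2.46, -1.954, -0.008]
wrist_force: [0.6, -0.4, -1.1]
opening: 0.0108
```

```bash
python3 st.py; python3 tg.py
```

```text
t 14.7 p [0.4781 0.2569 0.0534] yaw 1.3429 capang 1.093 z [ 0.0038  0.0032 -1.    ] F [ 0.58 -0.39 -1.06] T [ 0.004 -0.028 -0.033] op 0.0108
[-0.40924884  0.01612254  2.06351307] level deg [ 1.70991449e-01 -2.28089332e-01  2.17777728e-20]
```

Request:
drive_tool(translation=[[0,0,1],[0,0,0.7],[0,0,0]], twist=[[0,0,0],[0,0,0],[0,0,0]], claw=[1,1,1])

```text
time_s: 15.08
ee_pos: [0.4782, 0.257, 0.0517]
orientation: [-2.46, -1.954, -0.008]
wrist_force: [-0.7, -0.3, -1.5]
opening: 0.0107
```

```bash
python3 st.py; python3 tg.py
```

```text
t 15.075 p [0.4782 0.257  0.0517] yaw 1.3428 capang 1.093 z [ 0.0042  0.0035 -1.    ] F [-0.66 -0.25 -1.49] T [-0.022  0.013  0.007] op 0.0107
[-0.55704432 -0.12428142  0.41364797] level deg [ 1.87650307e-01 -2.46872180e-01  1.60640997e-20]
```

Request:
drive_tool(translation=[[0,0,0.7],[0,0,0.5],[0,0,0]], twist=[[0,0,0],[0,0,0],[0,0,0]], claw=[1,1,1])

```text
time_s: 15.45
ee_pos: [0.4783, 0.2571, 0.0512]
orientation: [2.459, 1.954, 0.009]
wrist_force: [-0.0, -0.9, -1.2]
opening: 0.011
```

```bash
python3 st.py
```

```text
t 15.45 p [0.4783 0.2571 0.0512] yaw 1.3429 capang 1.093 z [ 0.0046  0.0032 -1.    ] F [-0.01 -0.89 -1.24] T [-0.045  0.021  0.008] op 0.011
```

Request:
drive_tool(translation=[[0,0,1],[0,0,0.7],[0,0,0]], twist=[[0,0,0],[0,0,0],[0,0,0]], claw=[1,1,1])

```text
time_s: 15.82
ee_pos: [0.4782, 0.2572, 0.0512]
orientation: [2.458, 1.954, 0.009]
wrist_force: [-0.4, -0.7, -1.3]
opening: 0.0108
```

```bash
python3 st.py
```

```text
t 15.825 p [0.4782 0.2572 0.0512] yaw 1.3432 capang 1.093 z [ 0.0057  0.0021 -1.    ] F [-0.39 -0.71 -1.31] T [-0.085  0.068 -0.045] op 0.0108
```

Height stays at 0.0512 despite further commanded motion, which matches the expected contact height of 0.0513. Releasing.

Request:
drive_tool(translation=[[0,0,0],[0,0,0],[0,0,0],[0,0,0]], twist=[[0,0,0],[0,0,0],[0,0,0],[0,0,0]], claw=[0.8,0.7,0.6,0.5])

```text
time_s: 16.32
ee_pos: [0.4787, 0.2577, 0.0507]
orientation: [2.458, 1.954, 0.011]
wrist_force: [0.3, -0.6, -0.1]
opening: 0.0424
```

```bash
python3 st.py
```

```text
t 16.325 p [0.4787 0.2577 0.0507] yaw 1.3432 capang 1.093 z [ 0.0062  0.0035 -1.    ] F [ 0.33 -0.57 -0.13] T [0.061 0.028 0.005] op 0.0424
```

Released. Withdrawing straight up, then back so the cameras can see.

Request:
drive_tool(translation=[[0,0,-15],[0,0,-30],[0,0,-45],[0,0,-45],[-40,0,-30],[-40,0,0],[0,0,0]], twist=[[0,0,0],[0,0,0],[0,0,0],[0,0,0],[0,0,0],[0,0,0],[0,0,0]], claw=[0.5,0.5,0.5,0.5,0.5,0.5,0.5])

```text
time_s: 17.2
ee_pos: [0.4599, 0.1783, 0.2265]
orientation: [2.454, 1.955, 0.019]
wrist_force: [0.3, 0.2, -0.1]
opening: 0.0427
```

```bash
python3 st.py
python3 - <<'E'
from workcell import *
from h import *
c=calibration("wrist"); p,d=read_camera("wrist"); cv2.imwrite("pics/w5.png",p)
U,V=np.meshgrid(np.arange(0,560),np.arange(0,420)); uv=np.c_[U.ravel(),V.ravel()]; P=pts(c,d,uv)
near=np.hypot(P[:,0]-.478,P[:,1]-.2565)<.045
k=P[near&(P[:,2]>.029)&(P[:,2]<.039)]; print(cv2.minEnclosingCircle(k[:,:2].astype(np.float32)),k[:,2].mean(),len(k))
B=P[near&(P[:,2]>.054)&(P[:,2]<.066)]; print(B.mean(0),len(B))
p,d=read_camera("scene"); cv2.imwrite("pics/s5.png",p)
E
```

```text
t 17.2 p [0.4599 0.1783 0.2265] yaw 1.3456 capang 1.096 z [ 0.0118  0.0043 -0.9999] F [ 0.28  0.23 -0.09] T [ 0.045  0.017 -0.007] op 0.0427
((0.47850438952445984, 0.25663769245147705), 0.030068665742874146) 0.03394927547769033 2905
[0.47865675 0.25695907 0.05873854] 903
```

View pics/w5.png

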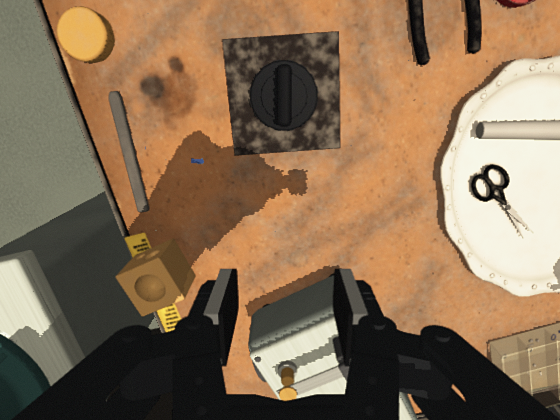

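View pics/s5.png

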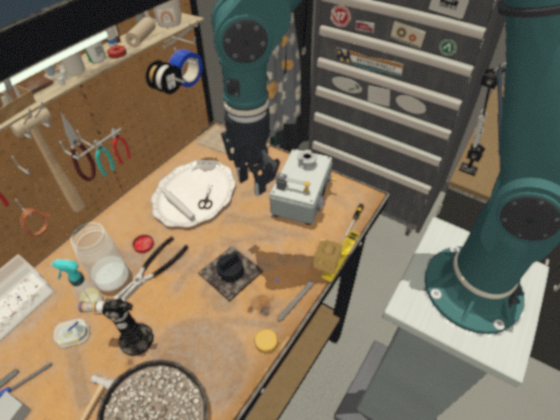

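The cap stands upright, centred on the tile. Its skirt top measures 34 mm high (8+26) and its centre is (0.4785, 0.2566) against the tile's (0.478, 0.2565). The arm is clear of everything.

Run:
```python
from workcell import *
print(job_done())
```

```text
the job is handed in; nothing more can be done
None
```

I opened the steam cleaner in the order asked and handed the job in at about 17 s, with the cap upright on the middle of the slate tile.

- **Vent leaf:** I pressed the pad with shut fingers to its stop. The force jumped to 13 N with the tip at 0.109 m. After I let go, a picture showed the leaf back up.
- **Cap:** I turned it to the first stop, where the torque rose at a cap angle of about 0.54 rad, and held it there for 1 s. Then I pushed it down about 8 mm, turned it on to about 1.1 rad and lifted it off. The wrist then carried only the cap's weight.
- **Last checks:** The cap's skirt top is 34 mm above the bench, as it should be. The cap's centre is within about 1 mm of the measured tile centre, and my separate tile measurements agree to about 3 mm. The open gripper is clear of everything.
- **Disagreements:**
    - My reading at the first stop was about 0.02–0.03 rad above the stated 0.52 rad, which I put down to flex and the tank yaw estimate.
    - While turning past the tooth, the push eased from 8.2 mm to about 6.8 mm at the lowest reading, still above the 6.5 mm needed.
    - Touchdown on the tile showed as the tool no longer going down, at the expected height, not as a clear force step.

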